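# Put the oil filter in the parts case and close its sliding door

### The job

Stand the small white oil filter upright in the open part of the aluminium parts case, setting it down rather than dropping it. Then push the sliding door by its upright fin along its track until it closes against the rubber buffer of the frame and the sprung catch snaps past and keeps it shut by itself; the catch takes a push of about 12 N, and never load the door with more than 22 N. Leave the other things on the counter and in the case where they are, upright.

Things in the scene. Friction and masses are not known exactly. Their poses are not given: they have to be found in the camera images.
- filter_mid (a point): centre (27 mm up) of the loose oil filter: smooth upright white cylinder, 50 mm in diameter, 54 mm tall, chamfered above 46 mm, small dark hole in its top, about 0.2 kg; its z axis points up. It stands on the counter, in front of the case to its left or right
- case: fixed aluminium parts case, 230 (its x) x 430 (its y) x 80 mm high; origin: centre of its underside, on the counter; x points away from the robot, y along the door's track in the closing direction. Walls 8 mm. A fixed grey cover closes case y -207 to +15 mm; the rest is open at the top. Guide rails on both long rims reach 92 mm above the counter
- case_floor (a point): a point on the inner floor of the case (8 mm above the counter) in its open half, at case x -30, y +120 mm: a free place for the filter. Axes as the case. The open half spans case x -107 to +107 and y +15 to +207 mm; the pulled-back door overhangs it up to y +33 mm at most
- strike_mid (a point): middle setting of the frame's strike bar, a dark steel bar across the +y end of the case (top 98 mm, its catch plate 105 mm above the counter): where the free buffer face would be (case y +190 mm, 88 mm up). Fixed mark on the case: the bar with buffer and catch is really screwed on up to 15 mm nearer or farther, which is not told
- door (a joint): sliding door, m along the track, growing as it opens (towards case -y); 0.15 to 0.18 at the start. At value q its panel (200 x 200 x 6 mm, top 88 mm above the counter) spans case y -17 - q to 183 - q (mm). It needs 1.5 N to slide, plus 12 N per m/s. Its edge meets the buffer at q between -22 and +8 mm, by the bar's setting; the track itself ends at -45 mm
- fin (a point): centre of the upright dark steel fin across the middle of the door: 70 mm (case x) x 12 mm (case y) x 40 mm high, from 88 to 128 mm above the counter, at case x 0, y 83 mm - q. Rigid with the door; push its -y face or pinch it from above
- buffer (a joint): how far the door has pressed in the frame's rubber buffer, in m: 0 free, 0.008 solid; 0.3 N per mm. The door's nib meets the sprung catch 7 mm before the buffer; passing it takes 9 to 12 N in all. About as the edge meets it the catch goes over centre (the push drops), draws the door in and holds it: the reading then stays near 0.007
- carton: loose cardboard carton 55 x 75 x 45 mm, origin: centre of its underside; bystander, on the counter in front of the case to its left or right
- tin: loose tin 72 mm in diameter, 50 mm tall, origin: centre of its underside; bystander, on the counter in front of the case
- bearing: loose steel bearing lying in the open half of the case near its far wall, 48 mm in diameter, 14 mm high, origin: centre of its underside; bystander
- wrench: loose wrench lying on the counter to the right of the case, origin under its middle; bystander
- oil: loose white oil bottle 70 mm in diameter, 190 mm tall, on the counter to the left of the case, origin: centre of its underside; bystander
- sprocket: loose dark sprocket 72 mm in diameter with a hub, 22 mm high, on the counter to the right of the case, origin: centre of its underside; bystander
Mind the look-alikes: they are no part of the job. What is shaped like the part that bears filter_mid but red or yellow is not meant.

How it is judged:
By the outcome, as a careful person would: the job done as asked, in the order asked, and still so for the second after the job is handed in, with the robot touching nothing.
It also fails if it takes over 64 s, if anything falls off the work surface, if the arm or the gripper's body presses on something with over 40 N, if the wrist force passes 120 N, or if a joint passes its speed limit or range.

### The arm

A 7-joint arm with a two-finger parallel gripper is mounted at the origin on the work surface. World frame = base frame: x ahead of the robot, y to its left, z up, the work surface at z = 0. Lengths are in m, angles in rad, forces in N, time in s.
With the tool pointing down it reaches from about 0.425 to 0.875 m from the base axis. Payload 9.9 kg.
Tool frame: the origin (TCP) lies midway between the tips of the shut fingers; the grasp point (between the pads) lies 19 mm behind it; y points along the fingers, x is the direction in which the jaws open and shut, and the axes are right-handed (so a half turn about y gives the same grasp; the last joint's range is limited). The gripper opens to 85 mm and grips with 20 to 120 N. Pads are 22 mm wide; open, the fingers measure 114 mm over their backs; the gripper's body (76 mm by 85 mm) begins 54 mm behind the grasp point. The pads swing forward as they close: fully open they stand 13 mm farther back than shut.
Start: joints at [-1.202, 0.576, 0.025, 1.437, -0.015, 1.129, -0.057], TCP at [0.295, 0.607, 0.231] pointing down, gripper open.
Joint ranges: [-2.76, 2.76], [-0.34, 2.15], [-1.52, 1.57], [0.19, 2.46], [-1.09, 4.23], [0.17, 1.99], [-2.82, 2.82]. Speed limits (rad/s): [2.22, 2.22, 3.01, 3.01, 3.14, 3.14, 3.14].

### API

Orientations are given as a unit quaternion [w, x, y, z].
In Python, from cell import manip, viewer gives the robot as it stands. The module is installed in compiled form; this text tells all that it offers.
- The arm moves only by the tool move_arm, never from a script. Its argument "increments" is a list of rows, each a list of 3 entries, a list of its own where there are three numbers: the turn, a rotation vector about the tool's x, y, z in rad, then the shift along the tool's x, y, z in m, then the closure, from 0 (fully open) to 1 (shut). A call has 1 to 5 rows; each row is the pose to reach, as a shift and turn from the pose commanded when the call began, along the tool's axes at that moment; what a row does not reach only later rows make up. A row lasts 1/10 s, in which the tool goes at most 50 mm and 8.59 degrees, less where a joint would pass 70% of its speed; a pose out of reach is approached as far as the arm can. A call with a gripper value outside its range is refused whole. The fingers move at their own pace and stop on an object; "squeeze" is the grip in N (left out, the last holds). Time passes only in rows, so rows that repeat a pose let the fingers close. It gives the time, the measured TCP pose, the force and the opening at its end, in the units of the state.
- manip.get_state(): the state, without advancing time (a new reading comes with each control period).
- viewer.get_image(name): name is "side" or "top" or "wrist"; returns a dict with "img" (480x640x3 uint8, red, green, blue), "mtx" (3x3 intrinsics, pixels), "eye" and "rotation" of the camera in the world. Camera axes: x right, y down, z forward; pixel columns grow to the right and rows downward; lengths in m; the calibration is good to about 2 mm. A picture is of the moment at which its call begins. There is no depth.
- manip.hand_in(): hands the job in, once; it reports no verdict.
The state is a dict: "time": time; "joints": joint angles; "joint_velocities": joint speeds; "joint_torque": joint torques, N m; "ee_pos": TCP position; "tcp_rot": TCP orientation; "ft_force": force on the tool from outside, world axes, zero at the start; "ft_torque": the same for the moment, N m; "finger_gap": finger opening in m.
Only numpy, scipy, OpenCV 4.12 (cv2) and the standard library are available. Lean on these libraries where they do the work, as an engineer would, in place of code of your own. Each camera call takes 0.05 s, during which the arm holds its last target.

## Working session

There is one attempt and no reset: what is moved stays moved. The work goes in short steps, Python scripts to look and compute and a tool call to move; the robot and the scene stay as the last step left them, time stands still between calls to the robot, and variables do not carry over. Pictures are saved under pics/ and viewed, and the job is handed in when it is done.

Besides the shell and the picture viewer there is one more tool, called after "Call:" as name([rows], argument=value, ...), one row to a line, values as JSON. move_arm: Moves the arm, as the interface text tells. Its arguments: {"type":"object","properties":{"increments":{"type":"array"},"squeeze":{"type":"number"}},"required":["increments"]}

```bash
mkdir -p pics; python3 - <<'E'
from cell import manip, viewer
import cv2,json,pickle
s=manip.get_state()
for k,v in s.items(): print(k,v)
for n in ["side","top","wrist"]:
    d=viewer.get_image(n); cv2.imwrite(f"pics/{n}0.png",d["img"][...,::-1]); pickle.dump(d,open(f"{n}0.pkl","wb"))
    print(n,d["mtx"],d["eye"],d["rotation"])
E
```

```text
time 0.0
joints [-1.20179905  0.57653033  0.02482397  1.43789864 -0.01496725  1.12898314
 -0.05653522]
joint_velocities [ 0.00014225  0.00091813  0.00047007  0.00024379  0.00176542 -0.00227942
  0.0003862 ]
joint_torque [-1.05375605e-04 -7.65728545e+01  2.25031458e+00 -2.85960031e+01
  1.53026887e-02  1.28808958e-02  3.64007064e-07]
ee_pos [0.29510062 0.60658365 0.2304467 ]
tcp_rot [-0.59913237  0.59980665  0.37454498 -0.37548428]
ft_force [-0.14326568 -0.33928424 -0.66238647]
ft_torque [ 0.01309483  0.04221821 -0.02483849]
finger_gap 0.08532702874940487
side [[606.54091124   0.         316.22059294]
 [  0.         606.54091124 237.10941765]
 [  0.           0.           1.        ]] [0.40535103 1.23033128 1.07349501] [ 0.01433555 -0.00596846  0.89763849 -0.44045885]
top [[458.52231256   0.         320.09585925]
 [  0.         458.52231256 243.01727823]
 [  0.           0.           1.        ]] [ 0.29052968 -0.06133212  1.06210544] [-0.06628974  0.70536789 -0.70228545  0.06969193]
wrist [[366.09432689   0.         320.92128326]
 [  0.         366.09432689 239.93054311]
 [  0.           0.           1.        ]] [0.23193593 0.6368394  0.3731335 ] [0.11716106 0.83960477 0.52532639 0.07327551]
```

View pics/top0.png

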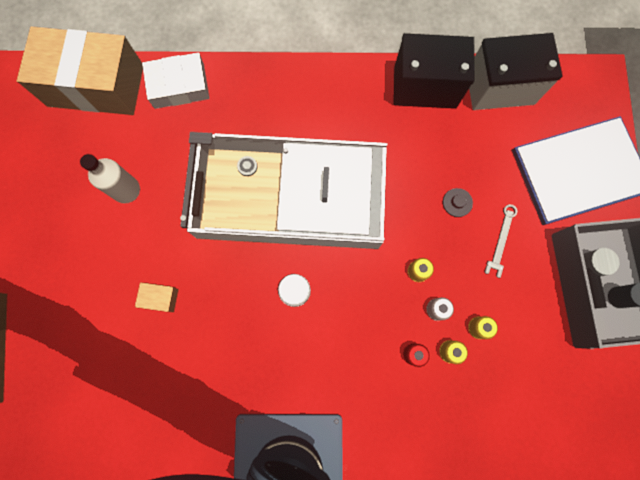

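View pics/side0.png

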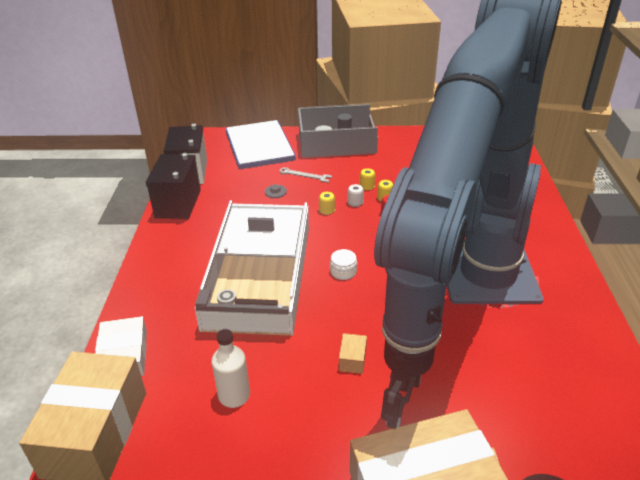

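View pics/wrist0.png

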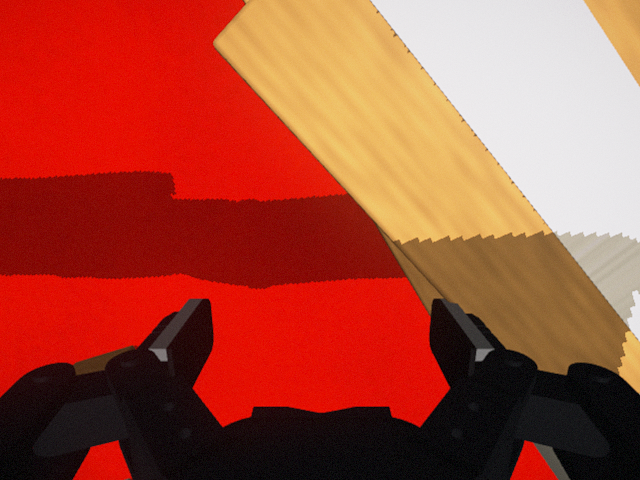

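```bash
cat > h.py <<'E'
import numpy as np, cv2, pickle
from scipy.spatial.transform import Rotation as R
def rot(q): q=np.asarray(q,float); return R.from_quat([q[1],q[2],q[3],q[0]])
def px2(d,u,v,z):
    r=np.linalg.solve(d["mtx"],[u,v,1.]); r=rot(d["rotation"]).apply(r); e=np.asarray(d["eye"])
    return e+r*(z-e[2])/r[2]
def proj(d,p):
    c=rot(d["rotation"]).inv().apply(np.atleast_2d(p)-d["eye"]); q=c@np.asarray(d["mtx"]).T; return q[:,:2]/q[:,2:]
def load(n): return pickle.load(open(n+".pkl","rb"))
def crop(d,x0,y0,x1,y1,f,name): cv2.imwrite("pics/"+name,cv2.resize(d["img"][y0:y1,x0:x1,::-1],None,fx=f,fy=f,interpolation=cv2.INTER_CUBIC))
def tri(ds,uvs):
    A=[];b=[]
    for d,(u,v) in zip(ds,uvs):
        r=rot(d["rotation"]).apply(np.linalg.solve(d["mtx"],[u,v,1.]));r/=np.linalg.norm(r);P=np.eye(3)-np.outer(r,r);A.append(P);b.append(P@np.asarray(d["eye"]))
    return np.linalg.lstsq(np.vstack(A),np.hstack(b),rcond=None)[0]
E
python3 -c "
from h import *
t=load('top0');s=load('side0')
crop(t,395,250,505,370,5,'tc1.png');crop(t,175,120,395,255,3.6,'tc2.png');crop(s,195,195,320,335,4.2,'sc1.png');crop(s,300,150,400,220,7,'sc2.png')"
```

```text
(no output)
```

View pics/tc1.png

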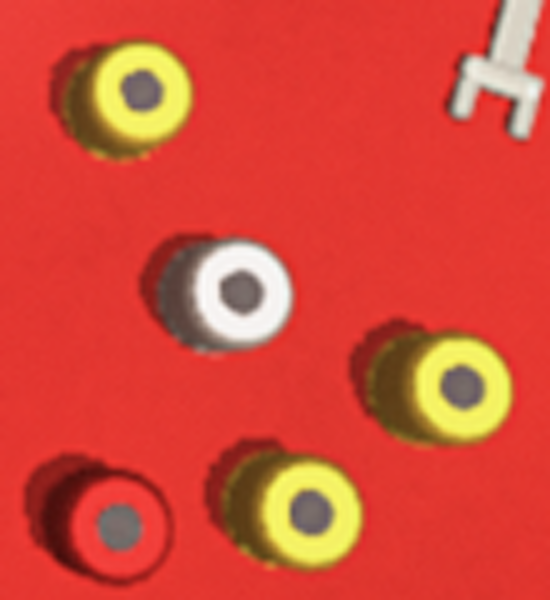

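View pics/tc2.png

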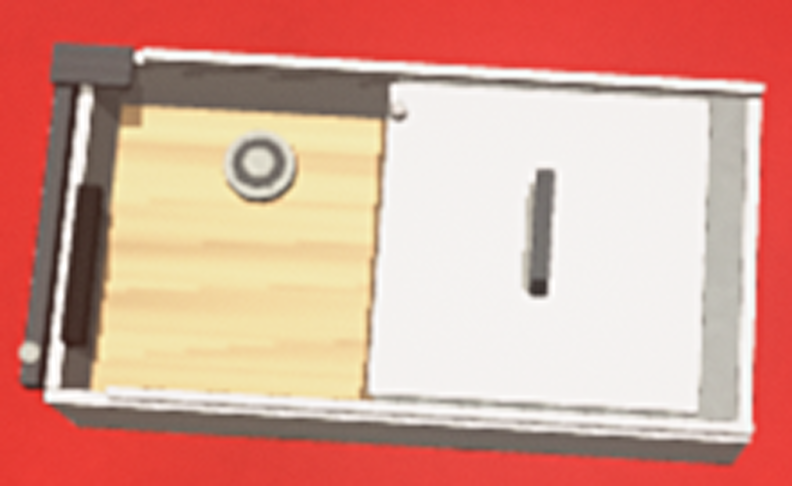

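View pics/sc1.png

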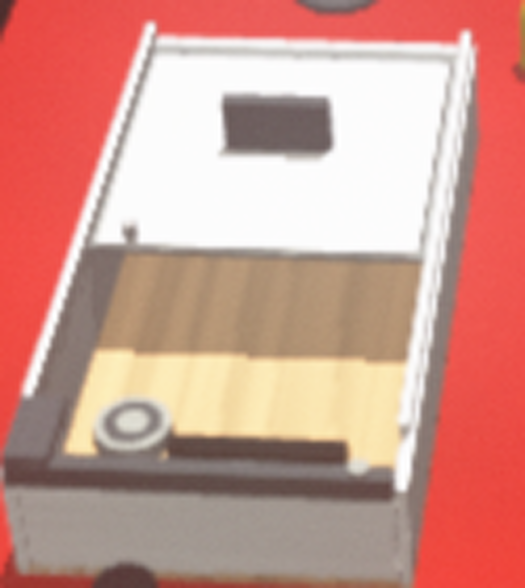

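View pics/sc2.png

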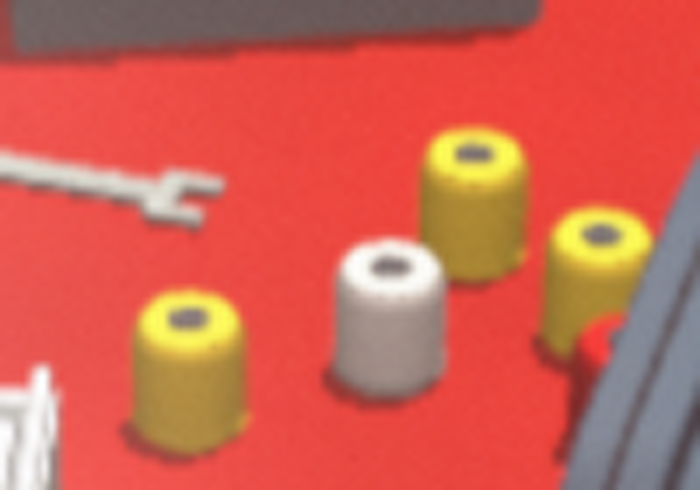

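```bash
python3 -c "
from h import *
np.set_printoptions(precision=4,suppress=True)
t=load('top0');s=load('side0')
T=lambda c,x0,y0,f:(x0+(c[0]+.5)/f-.5,y0+(c[1]+.5)/f-.5)
a=T((241,293),395,250,5);b=T((390,266),300,150,7)
print(a,px2(t,*a,.054),b,px2(s,*b,.054),tri([t,s],[a,b]))
for c,z,n in [((765,86),.092,'far right'),((752,434),.092,'near right'),((46,400),.092,'near left'),((138,50),.092,'far rail left end'),((545,170),.128,'fin far'),((537,290),.128,'fin near'),((393,85),.088,'door edge far'),((370,397),.088,'door edge near'),((56,44),.098,'bar far'),((22,385),.098,'bar near'),((259,160),.014,'bearing')]:
  u=T(c,175,120,3.6);print(n,u,px2(t,*u,z))
for c,z,n in [((150,25),.092,'far right'),((467,35),.092,'near right'),((403,490),.092,'near left'),((30,395),.092,'far rail left end'),((222,97),.128,'fin far'),((330,97),.128,'fin near'),((95,246),.088,'door edge far'),((422,256),.088,'door edge near'),((5,480),.098,'bar far'),((392,490),.098,'bar near'),((131,422),.022,'bearing')]:
  u=T(c,195,195,4.2);print(n,u,px2(s,*u,z))
"
```

```text
(442.8, 308.2) [ 0.3435 -0.3342  0.054 ] (355.2857142857143, 187.57142857142856) [ 0.343  -0.3354  0.054 ] [ 0.3433 -0.3339  0.055 ]
far right (387.1388888888889, 143.52777777777777) [ 0.7088 -0.2158  0.092 ]
near right (383.52777777777777, 240.19444444444446) [ 0.4866 -0.2026  0.092 ]
near left (187.41666666666666, 230.75) [0.5054 0.2215 0.092 ]
far rail left end (212.97222222222223, 133.52777777777777) [0.7304 0.1772 0.092 ]
fin far (326.02777777777777, 166.86111111111111) [ 0.6392 -0.0776  0.128 ]
fin near (323.80555555555554, 200.19444444444446) [ 0.565 -0.073  0.128]
door edge far (283.80555555555554, 143.25) [0.7098 0.0172 0.088 ]
door edge near (277.41666666666663, 229.91666666666666) [0.5091 0.0273 0.088 ]
bar far (190.19444444444446, 131.86111111111111) [0.7314 0.227  0.098 ]
bar near (180.75, 226.58333333333331) [0.5132 0.2346 0.098 ]
bearing (246.58333333333331, 164.08333333333334) [0.6877 0.1117 0.014 ]
far right (230.33333333333331, 200.57142857142858) [ 0.707  -0.2114  0.092 ]
near right (305.8095238095238, 202.95238095238096) [ 0.4886 -0.1979  0.092 ]
near left (290.57142857142856, 311.2857142857143) [0.5073 0.2387 0.092 ]
far rail left end (201.76190476190476, 288.66666666666663) [0.7249 0.1627 0.092 ]
fin far (247.47619047619048, 217.71428571428572) [ 0.6388 -0.0771  0.128 ]
fin near (273.1904761904762, 217.71428571428572) [ 0.57   -0.0767  0.128 ]
door edge far (217.23809523809524, 253.1904761904762) [0.7094 0.0235 0.088 ]
door edge near (295.0952380952381, 255.57142857142856) [0.5076 0.0334 0.088 ]
bar far (195.8095238095238, 308.9047619047619) [0.7249 0.2376 0.098 ]
bar near (287.95238095238096, 311.2857142857143) [0.5127 0.2448 0.098 ]
bearing (225.8095238095238, 295.0952380952381) [0.6823 0.1105 0.022 ]
```

```bash
python3 -c "
from h import *
from cell import manip
np.set_printoptions(precision=4,suppress=True)
t=load('top0');s=load('side0')
T=lambda c,x0,y0,f:(x0+(c[0]+.5)/f-.5,y0+(c[1]+.5)/f-.5)
f=np.array([.3433,-.3341])
for c,n in [((142,91),'y1'),((462,387),'y2'),((311,512),'y3'),((119,527),'red')]:
  p=px2(t,*T(c,395,250,5),.054)[:2];d=p-f;print(n,p,d,np.linalg.norm(d),np.degrees(np.arctan2(d[1],d[0])))
for u,z in [((294,288),.05),((155,296),.045),((88,162),.19)]: print(px2(t,*u,z))
print(rot(manip.get_state()['tcp_rot']).as_matrix())
"
```

```text
y1 [ 0.4322 -0.2944] [0.0889 0.0397] 0.09738037934763014 24.050934746048654
y2 [ 0.3035 -0.4282] [-0.0398 -0.0941] 0.10216027167306838 -112.92198249424192
y3 [ 0.2505 -0.3598] [-0.0928 -0.0257] 0.09629182325825965 -164.49234808618846
red [ 0.244  -0.2772] [-0.0993  0.0569] 0.11448792464056082 150.1932147135102
[ 0.3865 -0.0087  0.05  ]
[0.368  0.2979 0.045 ]
[0.6236 0.4    0.19  ]
[[ 0.4374 -0.0005 -0.8993]
 [ 0.8993 -0.0012  0.4374]
 [-0.0013 -1.     -0.0001]]
```

```bash
cat >> h.py <<'E'
def goal(pos,yaw,st=None):
    from cell import manip
    st=st or manip.get_state(); y=np.radians(yaw)
    M=np.array([[np.cos(y),0,-np.sin(y)],[np.sin(y),0,np.cos(y)],[0,-1,0]])
    C=rot(st["tcp_rot"]); 
    return np.round((C.inv()*R.from_matrix(M)).as_rotvec(),4).tolist(), np.round(C.inv().apply(np.array(pos)-st["ee_pos"]),4).tolist()
E
python3 - <<'E'
from h import *
import numpy as np
# chain of waypoints, each from the nominal previous
W=[([.43,.40,.23],36),([.50,.16,.23],8),([.50,-.09,.22],-20),([.42,-.285,.18],-48),([.343,-.334,.12],-72)]
from cell import manip
st=dict(manip.get_state())
for p,y in W:
    print(goal(p,y,st)); a=np.radians(y)
    q=R.from_matrix([[np.cos(a),0,-np.sin(a)],[np.sin(a),0,np.cos(a)],[0,-1,0]]).as_quat(); st={"tcp_rot":[q[3],q[0],q[1],q[2]],"ee_pos":np.array(p)}
E
```

```text
([0.0004, 0.4897, -0.0012], [-0.1269, 0.0008, -0.2117])
([0.0, 0.4887, 0.0], [-0.0844, 0.0, -0.2353])
([0.0, 0.4887, 0.0], [-0.0348, 0.01, -0.2476])
([0.0, 0.4887, 0.0], [-0.0085, 0.04, -0.2106])
([0.0, 0.4189, 0.0], [-0.0151, 0.06, -0.09])
```

Call:
move_arm([
  [[0, 0.49, 0], [-0.127, 0, -0.212], 0],
  [[0, 0.49, 0], [-0.127, 0, -0.212], 0],
  [[0, 0.49, 0], [-0.127, 0, -0.212], 0],
  [[0, 0.49, 0], [-0.127, 0, -0.212], 0],
  [[0, 0.49, 0], [-0.127, 0, -0.212], 0],
])

```text
time: 0.65
ee_pos: [0.4312, 0.3979, 0.2312]
tcp_rot: [-0.673, 0.673, 0.218, -0.218]
ft_force: [0.7, -0.1, -1.2]
finger_gap: 0.0854
```

Call:
move_arm([
  [[0, 0.49, 0], [-0.084, 0, -0.235], 0],
  [[0, 0.49, 0], [-0.084, 0, -0.235], 0],
  [[0, 0.49, 0], [-0.084, 0, -0.235], 0],
  [[0, 0.49, 0], [-0.084, 0, -0.235], 0],
  [[0, 0.49, 0], [-0.084, 0, -0.235], 0],
])

```text
time: 1.15
ee_pos: [0.5006, 0.1587, 0.2313]
tcp_rot: [-0.705, 0.705, 0.048, -0.048]
ft_force: [1.5, -0.1, 0.1]
finger_gap: 0.0853
```

Call:
move_arm([
  [[0, 0.49, 0], [-0.035, 0.01, -0.247], 0],
  [[0, 0.49, 0], [-0.035, 0.01, -0.247], 0],
  [[0, 0.49, 0], [-0.035, 0.01, -0.247], 0],
  [[0, 0.49, 0], [-0.035, 0.01, -0.247], 0],
  [[0, 0.49, 0], [-0.035, 0.01, -0.247], 0],
])

```text
time: 1.65
ee_pos: [0.4994, -0.0907, 0.2212]
tcp_rot: [0.696, -0.696, 0.124, -0.124]
ft_force: [0.8, 1.4, -0.4]
finger_gap: 0.0856
```

Call:
move_arm([
  [[0, 0.49, 0], [-0.009, 0.04, -0.21], 0],
  [[0, 0.49, 0], [-0.009, 0.04, -0.21], 0],
  [[0, 0.49, 0], [-0.009, 0.04, -0.21], 0],
  [[0, 0.49, 0], [-0.009, 0.04, -0.21], 0],
  [[0, 0.49, 0], [-0.009, 0.04, -0.21], 0],
])

```text
time: 2.15
ee_pos: [0.4156, -0.2877, 0.1809]
tcp_rot: [-0.643, 0.645, -0.292, 0.291]
ft_force: [0.8, -0.1, 1.0]
finger_gap: 0.0853
```

```bash
python3 - <<'E'
from h import *
print(goal([.343,-.334,.10],-72))
E
```

```text
([0.0024, 0.4066, 0.0011], [-0.0132, 0.0811, -0.085])
```

Call:
move_arm([
  [[0.002, 0.407, 0.001], [-0.013, 0.04, -0.085], 0],
  [[0.002, 0.407, 0.001], [-0.013, 0.04, -0.085], 0],
  [[0.002, 0.407, 0.001], [-0.013, 0.08, -0.085], 0],
  [[0.002, 0.407, 0.001], [-0.013, 0.08, -0.085], 0],
  [[0.002, 0.407, 0.001], [-0.013, 0.08, -0.085], 0],
])

```text
time: 2.65
ee_pos: [0.347, -0.3295, 0.1014]
tcp_rot: [0.575, -0.574, 0.413, -0.412]
ft_force: [0.5, -0.1, 0.6]
finger_gap: 0.0853
```

```bash
python3 - <<'E'
from h import *
from cell import viewer
for n in ["wrist","top"]:
    d=viewer.get_image(n); cv2.imwrite(f"pics/{n}1.png",d["img"][...,::-1]); pickle.dump(d,open(f"{n}1.pkl","wb"))
d=load("wrist1"); print(proj(d,[[.3433,-.3341,.054],[.3433,-.3341,0]]))
print(goal([.343,-.334,.012],-72))
from cell import manip; print(manip.get_state()['ee_pos'])
E
```

```text
[[327.26429815 273.90140885]
 [326.24081934 245.94637742]]
([-0.0029, 0.0117, -0.0002], [0.0022, 0.0905, -0.0064])
[ 0.34811821 -0.32998149  0.10254772]
```

View pics/wrist1.png

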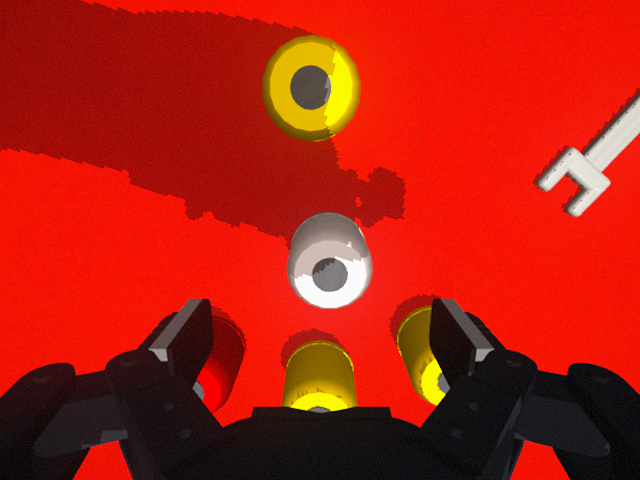

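Call:
move_arm([
  [[-0.003, 0.012, 0], [0.002, 0, -0.006], 0],
  [[-0.003, 0.012, 0], [0.002, 0.03, -0.006], 0],
  [[-0.003, 0.012, 0], [0.002, 0.06, -0.006], 0],
  [[-0.003, 0.012, 0], [0.002, 0.09, -0.006], 0],
  [[-0.003, 0.012, 0], [0.002, 0.09, -0.006], 0],
])

```text
time: 3.25
ee_pos: [0.3414, -0.3327, 0.0098]
tcp_rot: [0.572, -0.571, 0.418, -0.415]
ft_force: [-0.6, 0.5, 0.3]
finger_gap: 0.0858
```

Call:
move_arm([
  [[0, 0, 0], [0, 0, 0], 0.6],
  [[0, 0, 0], [0, 0, 0], 0.6],
  [[0, 0, 0], [0, 0, 0], 0.6],
  [[0, 0, 0], [0, 0, 0], 0.6],
  [[0, 0, 0], [0, 0, 0], 0.6],
], squeeze=35)

```text
time: 3.75
ee_pos: [0.3428, -0.3343, 0.013]
tcp_rot: [-0.571, 0.571, -0.416, 0.417]
ft_force: [-0.6, 0.2, 9.4]
finger_gap: 0.0491
```

Call:
move_arm([
  [[0, 0, 0], [0, -0.02, 0], 0.8],
  [[0, 0, 0], [0, -0.06, 0], 0.8],
  [[0, 0, 0], [0, -0.11, 0], 0.8],
  [[0, 0, 0], [0, -0.15, 0], 0.8],
  [[0, 0, 0], [0, -0.17, 0], 0.8],
])

```text
time: 4.25
ee_pos: [0.3425, -0.3345, 0.1853]
tcp_rot: [-0.571, 0.571, -0.416, 0.418]
ft_force: [0.5, -0.1, -2.3]
finger_gap: 0.0487
```

```bash
python3 - <<'E'
from h import *
from cell import viewer,manip
for n in ["wrist","side"]:
    d=viewer.get_image(n); cv2.imwrite(f"pics/{n}2.png",d["img"][...,::-1]); pickle.dump(d,open(f"{n}2.pkl","wb"))
s=manip.get_state();print(s['ee_pos'],s['ft_force'],s['finger_gap'])
W=[([.46,-.16,.22],-38),([.54,.03,.22],-10),([.584,.129,.18],-2.8)]
for p,y in W:
    print(goal(p,y,s)); a=np.radians(y)
    q=R.from_matrix([[np.cos(a),0,-np.sin(a)],[np.sin(a),0,np.cos(a)],[0,-1,0]]).as_quat(); s={"tcp_rot":[q[3],q[0],q[1],q[2]],"ee_pos":np.array(p)}
E
```

```text
[ 0.34322441 -0.33454513  0.18458453] [ 0.01159967  0.45655579 -3.56894336] 0.04912470295416156
([-0.0017, -0.5971, 0.0037], [-0.1304, -0.0354, 0.1646])
([0.0, -0.4887, 0.0], [-0.0539, -0.0, 0.199])
([0.0, -0.1257, 0.0], [0.0261, 0.04, 0.1051])
```

View pics/wrist2.png

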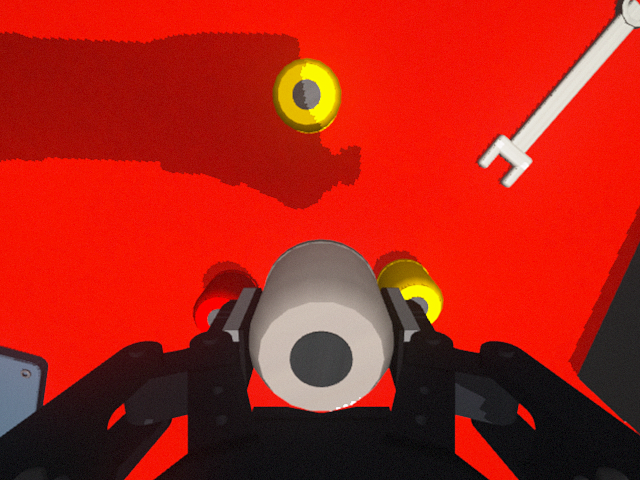

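View pics/side2.png

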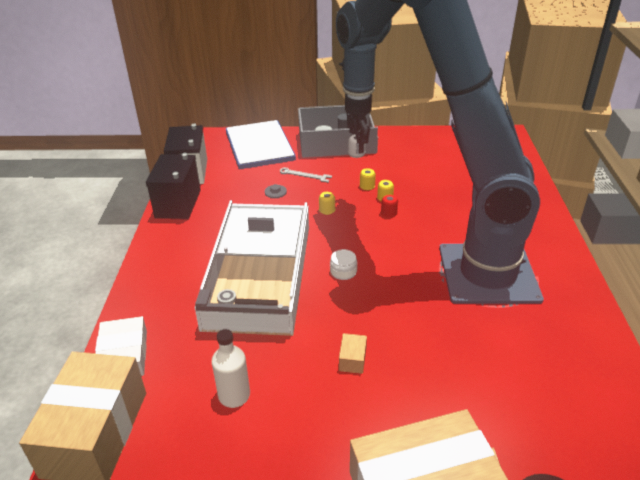

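Call:
move_arm([
  [[0, -0.597, 0], [-0.13, -0.035, 0.165], 0.8],
  [[0, -0.597, 0], [-0.13, -0.035, 0.165], 0.8],
  [[0, -0.597, 0], [-0.13, -0.035, 0.165], 0.8],
  [[0, -0.597, 0], [-0.13, -0.035, 0.165], 0.8],
  [[0, -0.597, 0], [-0.13, -0.035, 0.165], 0.8],
])

```text
time: 4.85
ee_pos: [0.4625, -0.154, 0.216]
tcp_rot: [0.671, -0.669, 0.227, -0.226]
ft_force: [-0.9, -0.2, -1.8]
finger_gap: 0.0491
```

Call:
move_arm([
  [[0, -0.489, 0], [-0.054, 0, 0.199], 0.8],
  [[0, -0.489, 0], [-0.054, 0, 0.199], 0.8],
  [[0, -0.489, 0], [-0.054, 0, 0.199], 0.8],
  [[0, -0.489, 0], [-0.054, 0, 0.199], 0.8],
  [[0, -0.489, 0], [-0.054, 0, 0.199], 0.8],
])

```text
time: 5.35
ee_pos: [0.541, 0.0377, 0.2149]
tcp_rot: [0.706, -0.703, 0.06, -0.057]
ft_force: [-0.0, -0.1, -2.6]
finger_gap: 0.0491
```

```bash
python3 - <<'E'
from h import *
from cell import manip
print(goal([.584,.129,.15],-2.8),manip.get_state()['ee_pos'])
E
```

```text
([-0.0037, -0.1167, -0.003], [0.0275, 0.0651, 0.0969]) [0.54102538 0.03773288 0.21487845]
```

Call:
move_arm([
  [[-0.004, -0.117, -0.003], [0.027, 0, 0.097], 0.8],
  [[-0.004, -0.117, -0.003], [0.027, 0, 0.097], 0.8],
  [[-0.004, -0.117, -0.003], [0.027, 0.03, 0.097], 0.8],
  [[-0.004, -0.117, -0.003], [0.027, 0.065, 0.097], 0.8],
  [[-0.004, -0.117, -0.003], [0.027, 0.065, 0.097], 0.8],
])

```text
time: 5.85
ee_pos: [0.5797, 0.1208, 0.1465]
tcp_rot: [-0.705, 0.709, -0.023, 0.018]
ft_force: [-1.0, 0.5, -1.7]
finger_gap: 0.049
```

Call:
move_arm([
  [[0, 0, 0], [0, 0, 0], 0.8],
  [[0, 0, 0], [0, 0, 0], 0.8],
])

```text
time: 6.05
ee_pos: [0.5841, 0.1207, 0.1528]
tcp_rot: [-0.706, 0.708, -0.02, 0.022]
ft_force: [0.5, 0.4, -3.0]
finger_gap: 0.0489
```

```bash
python3 - <<'E'
from h import *
from cell import viewer,manip
for n in ["wrist","top"]:
    d=viewer.get_image(n); cv2.imwrite(f"pics/{n}3.png",d["img"][...,::-1]); pickle.dump(d,open(f"{n}3.pkl","wb"))
crop(load("top3"),165,110,405,260,3.3,"top3c.png")
s=manip.get_state();print(s['ee_pos'],s['ft_force'],s['finger_gap'])
print(goal([.584,.129,.024],-2.8))
E
```

```text
[0.5841217  0.12099618 0.15298954] [ 0.03882034  0.0064475  -2.12083343] 0.049205878907765885
([0.0025, -0.0099, 0.0035], [-0.001, 0.129, 0.0083])
```

View pics/wrist3.png

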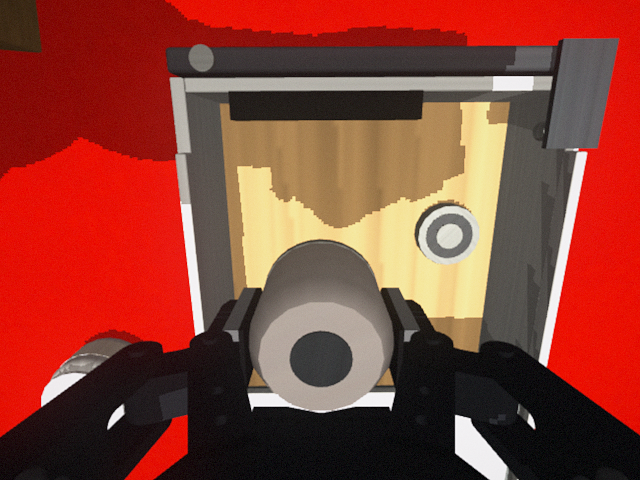

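View pics/top3c.png

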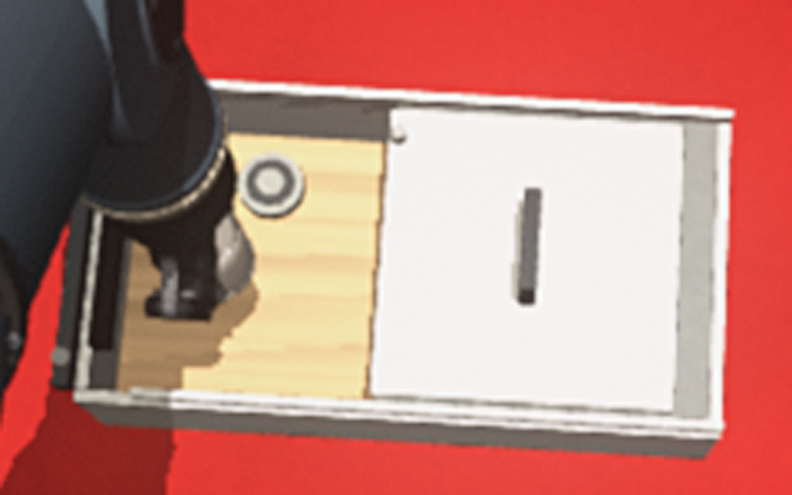

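Call:
move_arm([
  [[0.002, -0.01, 0.003], [-0.001, 0.015, 0.008], 0.8],
  [[0.002, -0.01, 0.003], [-0.001, 0.045, 0.008], 0.8],
  [[0.002, -0.01, 0.003], [-0.001, 0.08, 0.008], 0.8],
  [[0.002, -0.01, 0.003], [-0.001, 0.105, 0.008], 0.8],
  [[0.002, -0.01, 0.003], [-0.001, 0.12, 0.008], 0.8],
])

```text
time: 6.65
ee_pos: [0.5816, 0.1295, 0.0287]
tcp_rot: [-0.706, 0.707, -0.018, 0.015]
ft_force: [-0.0, 1.8, -2.1]
finger_gap: 0.0485
```

Call:
move_arm([
  [[0, 0, 0], [0, 0.001, 0], 0.8],
  [[0, 0, 0], [0, 0.003, 0], 0.8],
  [[0, 0, 0], [0, 0.005, 0], 0.8],
  [[0, 0, 0], [0, 0.007, 0], 0.8],
  [[0, 0, 0], [0, 0.007, 0], 0.8],
])

```text
time: 7.15
ee_pos: [0.583, 0.1291, 0.0247]
tcp_rot: [-0.707, 0.707, -0.017, 0.016]
ft_force: [-0.0, 0.2, -2.1]
finger_gap: 0.0489
```

Call:
move_arm([
  [[0, 0, 0], [0, 0.001, 0], 0.8],
  [[0, 0, 0], [0, 0.002, 0], 0.8],
  [[0, 0, 0], [0, 0.003, 0], 0.8],
  [[0, 0, 0], [0, 0.003, 0], 0.8],
])

```text
time: 7.55
ee_pos: [0.5828, 0.1289, 0.0212]
tcp_rot: [-0.706, 0.707, -0.018, 0.016]
ft_force: [-0.1, 0.6, -2.6]
finger_gap: 0.0488
```

Call:
move_arm([
  [[0, 0, 0], [0, 0.0005, 0], 0.8],
  [[0, 0, 0], [0, 0.001, 0], 0.8],
  [[0, 0, 0], [0, 0.001, 0], 0.8],
])

```text
time: 7.85
ee_pos: [0.5828, 0.1289, 0.0211]
tcp_rot: [-0.707, 0.707, -0.018, 0.016]
ft_force: [-2.7, -0.5, 8.7]
finger_gap: 0.0489
```

Call:
move_arm([
  [[0, 0, 0], [0, 0, 0], 0.4],
  [[0, 0, 0], [0, 0, 0], 0.3],
  [[0, 0, 0], [0, 0, 0], 0.15],
  [[0, 0, 0], [0, 0, 0], 0.1],
  [[0, 0, 0], [0, 0, 0], 0.1],
])

```text
time: 8.35
ee_pos: [0.5828, 0.1289, 0.0202]
tcp_rot: [-0.706, 0.707, -0.018, 0.016]
ft_force: [-0.3, -0.4, 0.7]
finger_gap: 0.0767
```

```bash
python3 - <<'E'
from h import *
from cell import viewer,manip
for n in ["wrist"]:
    d=viewer.get_image(n); cv2.imwrite(f"pics/{n}4.png",d["img"][...,::-1]); pickle.dump(d,open(f"{n}4.pkl","wb"))
E
```

```text
(no output)
```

View pics/wrist4.png

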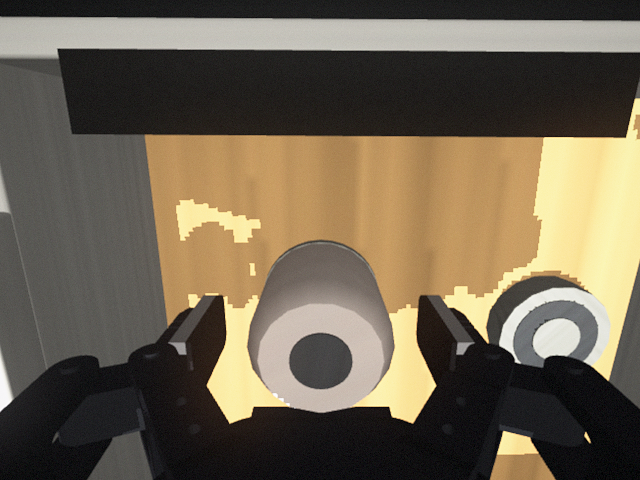

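Call:
move_arm([
  [[0, 0, 0], [0, -0.02, 0], 0.1],
  [[0, 0, 0], [0, -0.055, 0], 0.1],
  [[0, 0, 0], [0, -0.1, 0], 0.1],
  [[0, 0, 0], [0, -0.15, 0], 0.1],
  [[0, 0, 0], [0, -0.16, 0], 0.1],
])

```text
time: 8.9
ee_pos: [0.5857, 0.129, 0.1858]
tcp_rot: [0.707, -0.707, 0.015, -0.019]
ft_force: [0.6, 0.2, -0.3]
finger_gap: 0.0767
```

```bash
python3 - <<'E'
from h import *
from cell import viewer,manip
for n in ["wrist"]:
    d=viewer.get_image(n); cv2.imwrite(f"pics/{n}5.png",d["img"][...,::-1])
print(manip.get_state()['ee_pos'],goal([.602,-.115,.18],-2.8))
E
```

```text
[0.58531772 0.12928056 0.18488236] ([-0.0011, 0.0007, 0.0049], [0.0284, 0.0048, -0.2432])
```

View pics/wrist5.png

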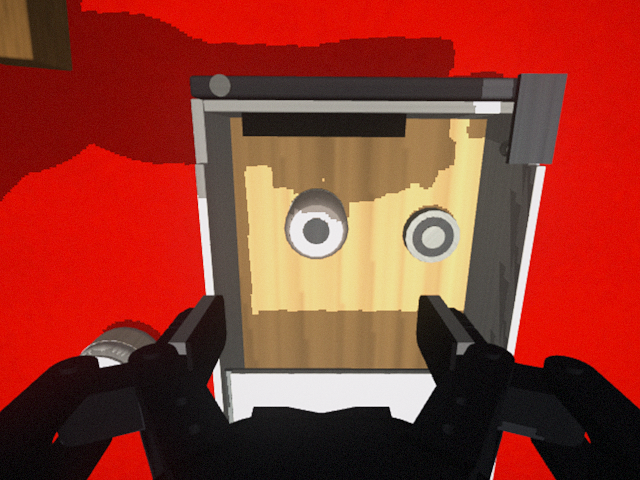

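Call:
move_arm([
  [[0, 0, 0.005], [0.028, 0, -0.243], 1],
  [[0, 0, 0.005], [0.028, 0, -0.243], 1],
  [[0, 0, 0.005], [0.028, 0, -0.243], 1],
  [[0, 0, 0.005], [0.028, 0, -0.243], 1],
  [[0, 0, 0.005], [0.028, 0, -0.243], 1],
], squeeze=60)

```text
time: 9.45
ee_pos: [0.5985, -0.1174, 0.1791]
tcp_rot: [-0.706, 0.707, -0.02, 0.014]
ft_force: [1.1, -0.4, 0.1]
finger_gap: 0.0034
```

Call:
move_arm([
  [[0, 0, 0], [0, 0, 0], 1],
  [[0, 0, 0], [0, 0, 0], 1],
])

```text
time: 9.65
ee_pos: [0.5986, -0.1162, 0.1791]
tcp_rot: [-0.706, 0.707, -0.021, 0.015]
ft_force: [-0.1, 0.4, 0.6]
finger_gap: 0.0003
```

```bash
python3 - <<'E'
from h import *
from cell import viewer,manip
d=viewer.get_image("wrist"); cv2.imwrite("pics/wrist6.png",d["img"][...,::-1])
d=viewer.get_image("top"); crop(d,175,120,415,300,3.3,"top6c.png")
s=manip.get_state();print(s['ee_pos'],s['ft_force'],s['finger_gap'],goal([.6025,-.115,.100],-2.8))
E
```

```text
[ 0.59909637 -0.11348938  0.17942156] [0.17221863 0.428119   1.12528556] -0.0002963115619932349 ([0.0003, 0.0022, -0.0086], [0.0042, 0.0794, -0.0013])
```

View pics/wrist6.png

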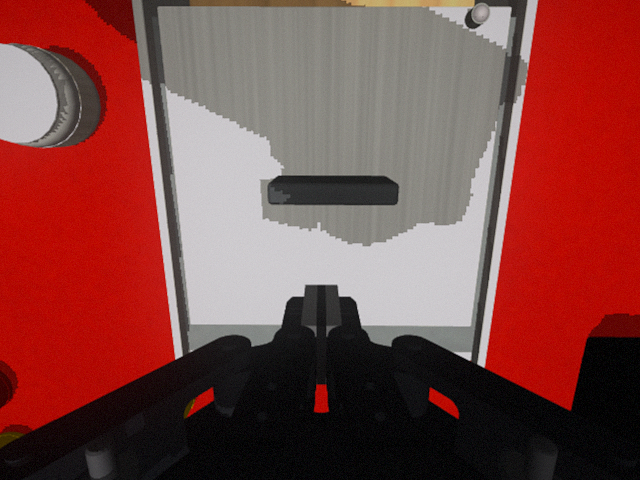

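View pics/top6c.png

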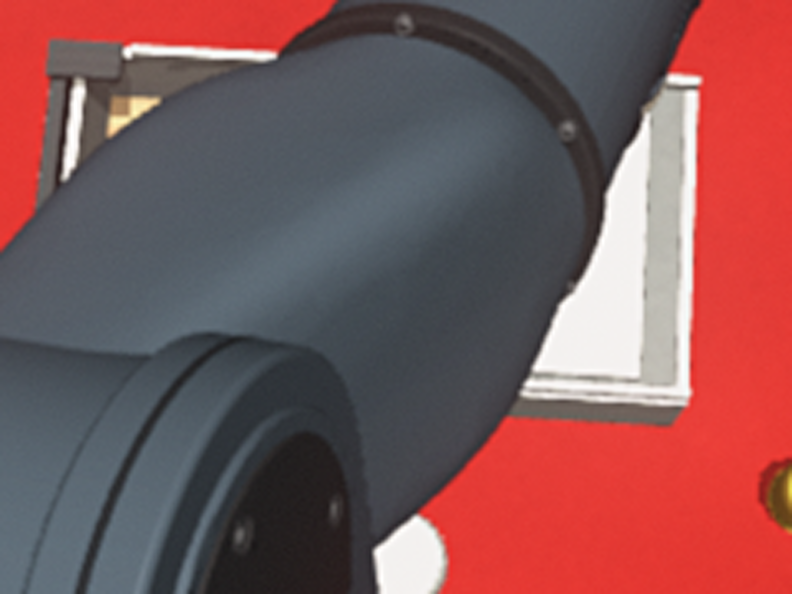

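Call:
move_arm([
  [[0, 0.002, -0.009], [0.004, 0.04, -0.002], 1],
  [[0, 0.002, -0.009], [0.004, 0.06, -0.002], 1],
  [[0, 0.002, -0.009], [0.004, 0.075, -0.002], 1],
  [[0, 0.002, -0.009], [0.004, 0.076, -0.002], 1],
])

```text
time: 10.15
ee_pos: [0.6016, -0.1147, 0.1021]
tcp_rot: [-0.707, 0.707, -0.017, 0.016]
ft_force: [-0.7, -0.2, 0.5]
finger_gap: -0.0
```

Call:
move_arm([
  [[0, 0, 0], [0, 0, 0.005], 1],
  [[0, 0, 0], [0, 0, 0.01], 1],
])

```text
time: 10.35
ee_pos: [0.6039, -0.1062, 0.1054]
tcp_rot: [-0.706, 0.707, -0.016, 0.019]
ft_force: [0.4, 0.6, 0.3]
finger_gap: -0.0001
```

Call:
move_arm([
  [[0, 0, 0], [0, 0.002, 0.005], 1],
  [[0, 0, 0], [0, 0.002, 0.01], 1],
  [[0, 0, 0], [0, 0.002, 0.015], 1],
  [[0, 0, 0], [0, 0.002, 0.02], 1],
  [[0, 0, 0], [0, 0.002, 0.025], 1],
])

```text
time: 10.85
ee_pos: [0.6048, -0.0824, 0.1028]
tcp_rot: [-0.706, 0.708, -0.017, 0.019]
ft_force: [-0.9, -2.2, 2.1]
finger_gap: -0.0002
```

Call:
move_arm([
  [[0, 0, 0], [0, 0, 0.006], 1],
  [[0, 0, 0], [0, 0, 0.012], 1],
  [[0, 0, 0], [0, 0, 0.018], 1],
  [[0, 0, 0], [0, 0, 0.024], 1],
  [[0, 0, 0], [0, 0, 0.03], 1],
])

```text
time: 11.35
ee_pos: [0.6062, -0.0517, 0.1024]
tcp_rot: [-0.706, 0.707, -0.017, 0.018]
ft_force: [1.5, -2.5, 0.8]
finger_gap: 0.0
```

Call:
move_arm([
  [[0, 0, 0], [0, 0, 0.008], 1],
  [[0, 0, 0], [0, 0, 0.016], 1],
  [[0, 0, 0], [0, 0, 0.024], 1],
  [[0, 0, 0], [0, 0, 0.032], 1],
  [[0, 0, 0], [0, 0, 0.04], 1],
])

```text
time: 11.85
ee_pos: [0.6081, -0.0116, 0.1024]
tcp_rot: [-0.706, 0.707, -0.017, 0.018]
ft_force: [1.0, -1.6, 1.6]
finger_gap: -0.0002
```

```bash
python3 - <<'E'
from h import *
from cell import viewer,manip
d=viewer.get_image("wrist"); cv2.imwrite("pics/wrist7.png",d["img"][...,::-1])
d=viewer.get_image("side"); crop(d,185,185,345,345,3.7,"side7c.png")
s=manip.get_state();print(s['ee_pos'],s['ft_force'],s['finger_gap'])
E
```

```text
[ 0.60775287 -0.01006821  0.10207162] [-0.27696119 -0.69711196  0.29989237] 0.00010300676686370963
```

View pics/wrist7.png

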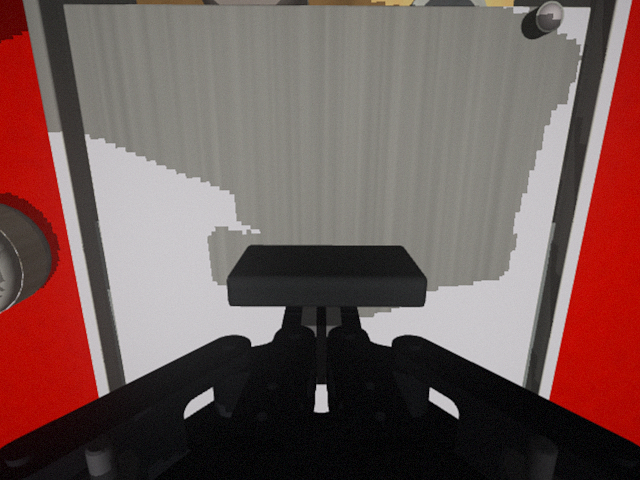

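View pics/side7c.png

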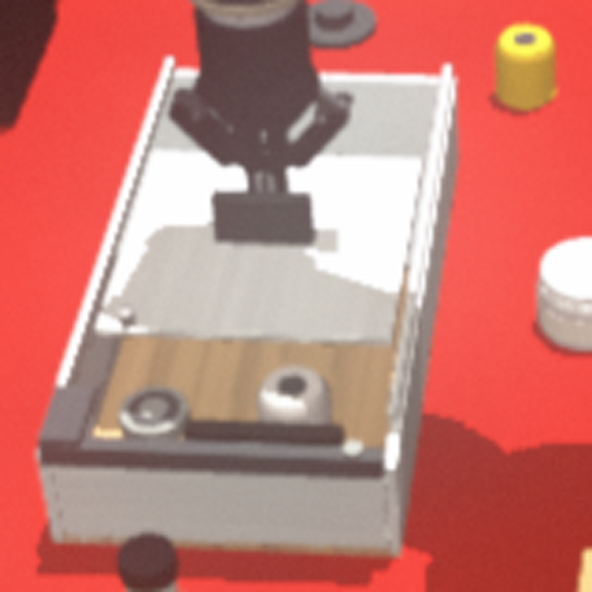

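Call:
move_arm([
  [[0, 0, 0], [0, 0, 0.008], 1],
  [[0, 0, 0], [0, 0, 0.017], 1],
  [[0, 0, 0], [0, 0, 0.026], 1],
  [[0, 0, 0], [0, 0, 0.035], 1],
  [[0, 0, 0], [0, 0, 0.044], 1],
])

```text
time: 12.45
ee_pos: [0.6099, 0.0325, 0.1022]
tcp_rot: [-0.706, 0.707, -0.017, 0.018]
ft_force: [-1.0, -3.1, 0.7]
finger_gap: -0.0
```

Call:
move_arm([
  [[0, 0, 0], [0, 0, 0.006], 1],
  [[0, 0, 0], [0, 0, 0.01], 1],
  [[0, 0, 0], [0, 0, 0.013], 1],
  [[0, 0, 0], [0, 0, 0.016], 1],
  [[0, 0, 0], [0, 0, 0.019], 1],
])

```text
time: 12.95
ee_pos: [0.6112, 0.0505, 0.1023]
tcp_rot: [-0.706, 0.707, -0.017, 0.019]
ft_force: [-1.2, -1.2, -1.2]
finger_gap: -0.0001
```

Call:
move_arm([
  [[0, 0, 0], [0, 0, 0.002], 1],
  [[0, 0, 0], [0, 0, 0.004], 1],
  [[0, 0, 0], [0, 0, 0.006], 1],
])

```text
time: 13.25
ee_pos: [0.6115, 0.0566, 0.1023]
tcp_rot: [-0.706, 0.707, -0.017, 0.018]
ft_force: [0.2, -1.4, -1.0]
finger_gap: 0.0002
```

```bash
python3 - <<'E'
from h import *
from cell import viewer,manip
d=viewer.get_image("wrist"); cv2.imwrite("pics/wrist8.png",d["img"][...,::-1])
d=viewer.get_image("side"); crop(d,185,205,315,335,4.5,"side8c.png")
s=manip.get_state();print(s['ee_pos'],s['ft_force'],s['finger_gap'])
E
```

```text
[0.61164478 0.05708869 0.10233665] [0.42247163 0.30233409 0.37260193] 0.00036019584514469886
```

View pics/wrist8.png

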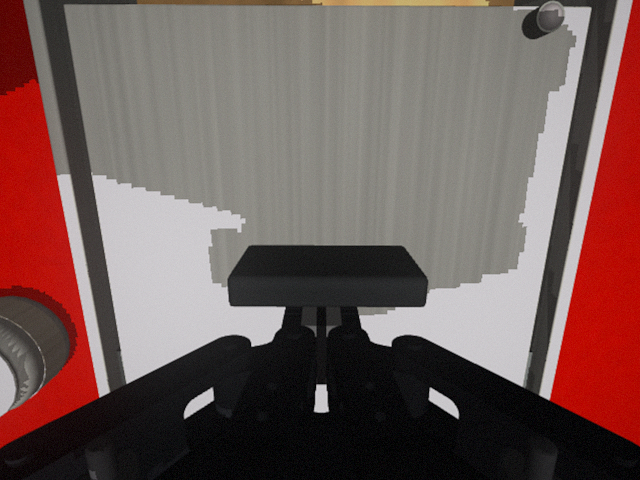

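View pics/side8c.png

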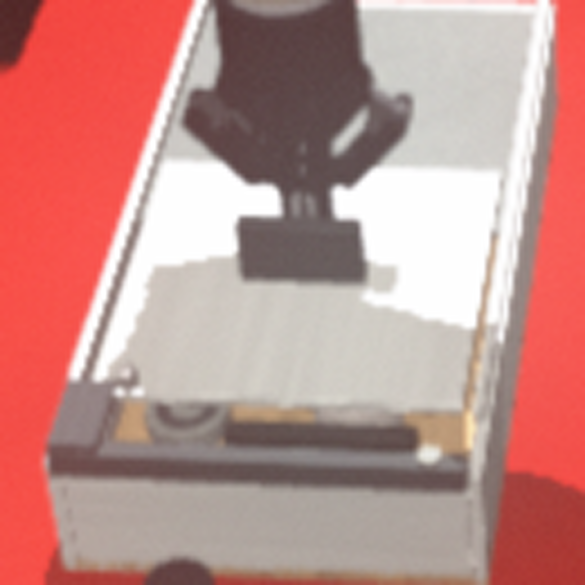

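Call:
move_arm([
  [[0, 0, 0], [0, 0, 0.002], 1],
  [[0, 0, 0], [0, 0, 0.004], 1],
  [[0, 0, 0], [0, 0, 0.006], 1],
  [[0, 0, 0], [0, 0, 0.008], 1],
])

```text
time: 13.75
ee_pos: [0.6121, 0.0647, 0.1024]
tcp_rot: [-0.706, 0.707, -0.017, 0.019]
ft_force: [0.4, -1.9, 1.2]
finger_gap: -0.0001
```

Call:
move_arm([
  [[0, 0, 0], [0, 0, 0.0015], 1],
  [[0, 0, 0], [0, 0, 0.003], 1],
])

```text
time: 13.95
ee_pos: [0.6123, 0.0677, 0.1024]
tcp_rot: [-0.706, 0.707, -0.017, 0.019]
ft_force: [1.5, -2.3, 0.2]
finger_gap: 0.0002
```

Call:
move_arm([
  [[0, 0, 0], [0, 0, 0.0015], 1],
  [[0, 0, 0], [0, 0, 0.003], 1],
])

```text
time: 14.15
ee_pos: [0.6124, 0.0707, 0.1024]
tcp_rot: [-0.706, 0.707, -0.017, 0.019]
ft_force: [1.0, -1.5, -0.1]
finger_gap: 0.0003
```

Call:
move_arm([
  [[0, 0, 0], [0, 0, 0.001], 1],
  [[0, 0, 0], [0, 0, 0.002], 1],
])

```text
time: 14.35
ee_pos: [0.6124, 0.0726, 0.1023]
tcp_rot: [-0.706, 0.707, -0.017, 0.018]
ft_force: [0.4, -2.6, 0.5]
finger_gap: 0.0001
```

Call:
move_arm([
  [[0, 0, 0], [0, 0, 0.001], 1],
  [[0, 0, 0], [0, 0, 0.002], 1],
])

```text
time: 14.55
ee_pos: [0.6124, 0.0737, 0.1023]
tcp_rot: [-0.706, 0.708, -0.017, 0.019]
ft_force: [1.2, -6.2, 0.7]
finger_gap: -0.0001
```

Call:
move_arm([
  [[0, 0, 0], [0, 0, 0.001], 1],
  [[0, 0, 0], [0, 0, 0.002], 1],
])

```text
time: 14.75
ee_pos: [0.6124, 0.0745, 0.1023]
tcp_rot: [-0.706, 0.708, -0.017, 0.019]
ft_force: [0.8, -9.2, 1.3]
finger_gap: -0.0
```

Call:
move_arm([
  [[0, 0, 0], [0, 0, 0.0005], 1],
  [[0, 0, 0], [0, 0, 0.001], 1],
])

```text
time: 14.95
ee_pos: [0.6124, 0.0749, 0.1024]
tcp_rot: [-0.705, 0.708, -0.018, 0.019]
ft_force: [0.6, -9.8, 2.2]
finger_gap: -0.0
```

Call:
move_arm([
  [[0, 0, 0], [0, 0, 0.0005], 1],
  [[0, 0, 0], [0, 0, 0.001], 1],
])

```text
time: 15.15
ee_pos: [0.6125, 0.0752, 0.1024]
tcp_rot: [-0.705, 0.709, -0.018, 0.019]
ft_force: [-0.3, -11.6, 1.2]
finger_gap: -0.0002
```

Call:
move_arm([
  [[0, 0, 0], [0, 0, 0.0005], 1],
  [[0, 0, 0], [0, 0, 0.0005], 1],
])

```text
time: 15.35
ee_pos: [0.6125, 0.0757, 0.1024]
tcp_rot: [-0.705, 0.709, -0.018, 0.019]
ft_force: [-0.2, -10.9, 1.5]
finger_gap: -0.0003
```

Call:
move_arm([
  [[0, 0, 0], [0, 0, 0.0005], 1],
  [[0, 0, 0], [0, 0, 0.0005], 1],
])

```text
time: 15.55
ee_pos: [0.6125, 0.0759, 0.1024]
tcp_rot: [-0.705, 0.709, -0.018, 0.019]
ft_force: [0.2, -11.9, 3.0]
finger_gap: 0.0001
```

Call:
move_arm([
  [[0, 0, 0], [0, 0, 0.0005], 1],
  [[0, 0, 0], [0, 0, 0.0005], 1],
])

```text
time: 15.75
ee_pos: [0.6125, 0.0768, 0.1024]
tcp_rot: [-0.705, 0.709, -0.018, 0.019]
ft_force: [0.4, -9.8, 2.1]
finger_gap: -0.0
```

Call:
move_arm([
  [[0, 0, 0], [0, 0, 0.0005], 1],
  [[0, 0, 0], [0, 0, 0.001], 1],
])

```text
time: 15.95
ee_pos: [0.6126, 0.0781, 0.1023]
tcp_rot: [-0.705, 0.708, -0.018, 0.019]
ft_force: [1.2, -8.1, 1.9]
finger_gap: -0.0
```

Call:
move_arm([
  [[0, 0, 0], [0, 0, 0.0005], 1],
  [[0, 0, 0], [0, 0, 0.001], 1],
])

```text
time: 16.15
ee_pos: [0.6127, 0.08, 0.1023]
tcp_rot: [-0.706, 0.708, -0.018, 0.019]
ft_force: [0.4, -7.2, 1.4]
finger_gap: 0.0002
```

Call:
move_arm([
  [[0, 0, 0], [0, 0, 0.0005], 1],
  [[0, 0, 0], [0, 0, 0.001], 1],
])

```text
time: 16.35
ee_pos: [0.6128, 0.0817, 0.1023]
tcp_rot: [-0.706, 0.708, -0.017, 0.019]
ft_force: [1.1, -4.4, 1.8]
finger_gap: 0.0
```

Force dropping: the catch is going over centre.

Call:
move_arm([
  [[0, 0, 0], [0, 0, 0.0005], 1],
  [[0, 0, 0], [0, 0, 0.001], 1],
])

```text
time: 16.55
ee_pos: [0.6129, 0.0835, 0.1023]
tcp_rot: [-0.706, 0.708, -0.017, 0.019]
ft_force: [1.5, -4.5, 2.2]
finger_gap: 0.0003
```

Call:
move_arm([
  [[0, 0, 0], [0, 0, 0.0005], 1],
  [[0, 0, 0], [0, 0, 0.001], 1],
])

```text
time: 16.75
ee_pos: [0.613, 0.0854, 0.1023]
tcp_rot: [-0.706, 0.707, -0.017, 0.018]
ft_force: [1.1, -1.8, 1.8]
finger_gap: -0.0001
```

Call:
move_arm([
  [[0, 0, 0], [0, 0, 0.0005], 1],
  [[0, 0, 0], [0, 0, 0.001], 1],
])

```text
time: 16.95
ee_pos: [0.6131, 0.0862, 0.1023]
tcp_rot: [-0.706, 0.707, -0.017, 0.018]
ft_force: [1.7, -3.1, 1.4]
finger_gap: -0.0003
```

Call:
move_arm([
  [[0, 0, 0], [0, 0, 0.0005], 1],
  [[0, 0, 0], [0, 0, 0.001], 1],
])

```text
time: 17.15
ee_pos: [0.6131, 0.0869, 0.1023]
tcp_rot: [-0.706, 0.707, -0.017, 0.019]
ft_force: [1.8, -4.0, 2.3]
finger_gap: 0.0004
```

Call:
move_arm([
  [[0, 0, 0], [0, 0, 0.0005], 1],
  [[0, 0, 0], [0, 0, 0.001], 1],
])

```text
time: 17.35
ee_pos: [0.6132, 0.0877, 0.1023]
tcp_rot: [-0.706, 0.708, -0.017, 0.019]
ft_force: [1.4, -6.0, 2.3]
finger_gap: 0.0001
```

```bash
python3 - <<'E'
from h import *
from cell import viewer,manip
d=viewer.get_image("wrist"); cv2.imwrite("pics/wrist9.png",d["img"][...,::-1])
d=viewer.get_image("side"); crop(d,185,205,315,335,4.5,"side9c.png")
s=manip.get_state();print(s['ee_pos'],s['ft_force'],s['finger_gap'])
E
```

```text
[0.61318452 0.08767876 0.10232922] [ 1.47335977 -4.37359374  2.6806903 ] 0.000234728055066899
```

View pics/wrist9.png

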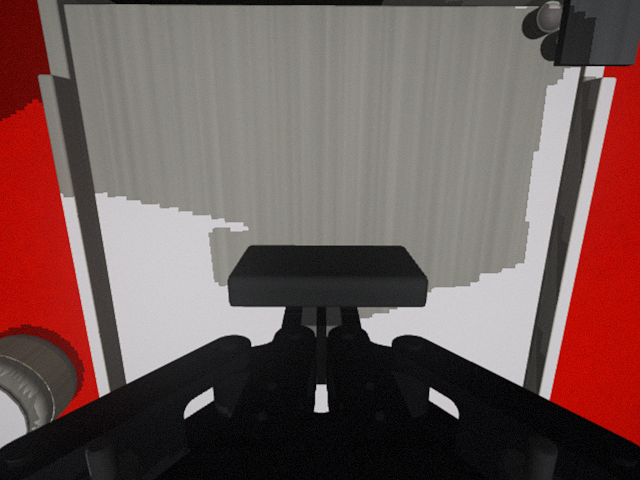

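View pics/side9c.png

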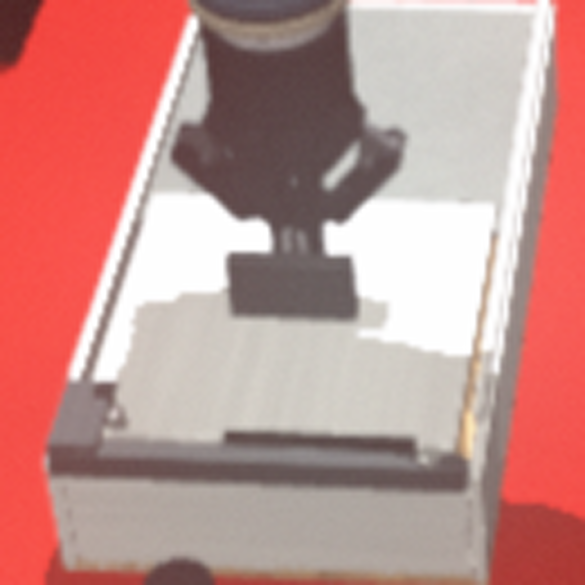

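Call:
move_arm([
  [[0, 0, 0], [0, 0, -0.002], 1],
  [[0, 0, 0], [0, 0, -0.006], 1],
  [[0, 0, 0], [0, 0, -0.012], 1],
  [[0, 0, 0], [0, 0, -0.02], 1],
  [[0, 0, 0], [0, 0, -0.02], 1],
])

```text
time: 17.95
ee_pos: [0.6119, 0.0662, 0.1024]
tcp_rot: [-0.706, 0.708, -0.018, 0.019]
ft_force: [-0.5, -0.3, -0.1]
finger_gap: -0.0002
```

```bash
python3 - <<'E'
from h import *
from cell import viewer,manip
d=viewer.get_image("wrist"); cv2.imwrite("pics/wrist10.png",d["img"][...,::-1])
d=viewer.get_image("side"); crop(d,185,205,315,335,4.5,"side10c.png")
s=manip.get_state();print(s['ee_pos'],s['ft_force'],s['finger_gap'])
E
```

```text
[0.61203875 0.06771697 0.10229804] [ 0.36014333 -0.27176424  0.62481573] -1.1823938012849132e-05
```

View pics/wrist10.png

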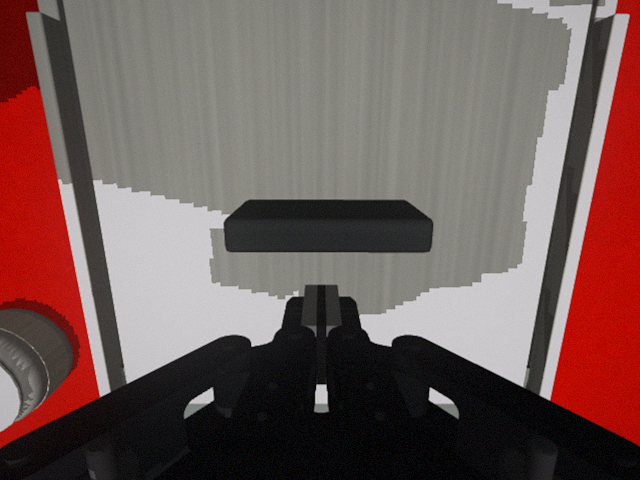

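View pics/side10c.png

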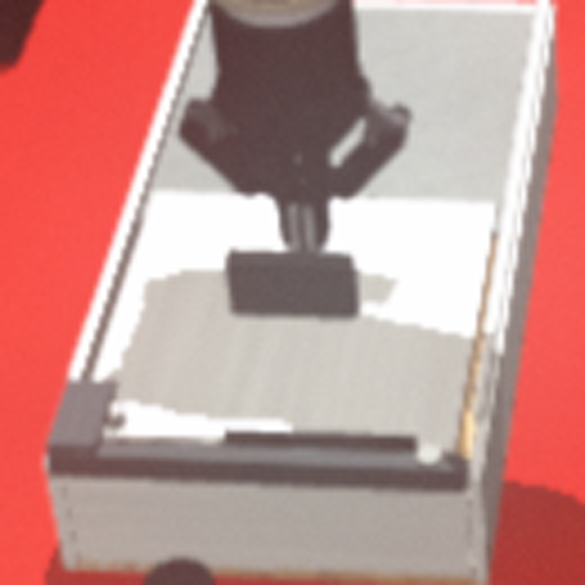

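Call:
move_arm([
  [[0, 0, 0], [0, 0, 0.006], 1],
  [[0, 0, 0], [0, 0, 0.012], 1],
  [[0, 0, 0], [0, 0, 0.016], 1],
  [[0, 0, 0], [0, 0, 0.018], 1],
  [[0, 0, 0], [0, 0, 0.018], 1],
])

```text
time: 18.55
ee_pos: [0.6129, 0.0864, 0.1022]
tcp_rot: [-0.706, 0.707, -0.017, 0.018]
ft_force: [0.4, -0.3, 0.9]
finger_gap: -0.0001
```

Call:
move_arm([
  [[0, 0, 0], [0, 0, 0.0005], 1],
  [[0, 0, 0], [0, 0, 0.001], 1],
])

```text
time: 18.75
ee_pos: [0.6129, 0.0865, 0.1022]
tcp_rot: [-0.706, 0.708, -0.017, 0.018]
ft_force: [-0.9, -3.1, -0.1]
finger_gap: -0.0006
```

Call:
move_arm([
  [[0, 0, 0], [0, 0, 0.0005], 1],
  [[0, 0, 0], [0, 0, 0.001], 1],
])

```text
time: 18.95
ee_pos: [0.6129, 0.0872, 0.1022]
tcp_rot: [-0.706, 0.708, -0.017, 0.019]
ft_force: [-0.6, -4.4, 0.1]
finger_gap: 0.0004
```

Call:
move_arm([
  [[0, 0, 0], [0, 0, 0.0005], 1],
  [[0, 0, 0], [0, 0, 0.001], 1],
])

```text
time: 19.15
ee_pos: [0.613, 0.0877, 0.1022]
tcp_rot: [-0.706, 0.708, -0.017, 0.019]
ft_force: [-1.3, -7.3, -0.2]
finger_gap: -0.0001
```

Call:
move_arm([
  [[0, 0, 0], [0, 0, 0.0005], 1],
  [[0, 0, 0], [0, 0, 0.001], 1],
])

```text
time: 19.35
ee_pos: [0.613, 0.0877, 0.1023]
tcp_rot: [-0.706, 0.708, -0.018, 0.019]
ft_force: [-0.2, -9.0, 0.4]
finger_gap: -0.0
```

Call:
move_arm([
  [[0, 0, 0], [0, 0, 0.0005], 1],
  [[0, 0, 0], [0, 0, 0.0005], 1],
])

```text
time: 19.55
ee_pos: [0.613, 0.0878, 0.1023]
tcp_rot: [-0.705, 0.708, -0.018, 0.019]
ft_force: [-1.3, -10.0, 0.6]
finger_gap: 0.0001
```

Call:
move_arm([
  [[0, 0, 0], [0, 0, -0.003], 1],
  [[0, 0, 0], [0, 0, -0.01], 1],
  [[0, 0, 0], [0, 0, -0.02], 1],
  [[0, 0, 0], [0, -0.03, -0.02], 1],
  [[0, 0, 0], [0, -0.07, -0.02], 1],
])

```text
time: 20.05
ee_pos: [0.6108, 0.0699, 0.1714]
tcp_rot: [-0.706, 0.708, -0.019, 0.017]
ft_force: [2.0, 0.5, -0.1]
finger_gap: 0.0002
```

Call:
move_arm([
  [[0, 0, 0], [-0.04, -0.04, -0.04], 1],
  [[0, 0, 0], [-0.08, -0.06, -0.08], 1],
  [[0, 0, 0], [-0.1, -0.06, -0.12], 1],
  [[0, 0, 0], [-0.1, -0.06, -0.17], 1],
  [[0, 0, 0], [-0.1, -0.06, -0.22], 1],
])

```text
time: 20.55
ee_pos: [0.5016, -0.127, 0.2332]
tcp_rot: [-0.707, 0.707, -0.016, 0.019]
ft_force: [0.4, 0.1, 0.3]
finger_gap: 0.0003
```

Call:
move_arm([
  [[0, 0, 0], [0, 0, -0.03], 1],
  [[0, 0, 0], [0, 0, -0.06], 1],
  [[0, 0, 0], [0, 0, -0.06], 1],
])

```text
time: 20.85
ee_pos: [0.4987, -0.1908, 0.2328]
tcp_rot: [-0.706, 0.708, -0.019, 0.021]
ft_force: [0.4, 0.4, -0.0]
finger_gap: 0.0002
```

```bash
python3 - <<'E'
from h import *
from cell import viewer,manip
d=viewer.get_image("top"); cv2.imwrite("pics/top11.png",d["img"][...,::-1]);pickle.dump(d,open("top11.pkl","wb"))
d=viewer.get_image("side"); cv2.imwrite("pics/side11.png",d["img"][...,::-1]); crop(d,185,195,325,335,4.2,"side11c.png")
s=manip.get_state();print(s['time'],s['ee_pos'],s['ft_force'])
E
```

```text
20.95 [ 0.49953091 -0.18638785  0.23224626] [-0.20776898  0.21002232  0.5092379 ]
```

View pics/top11.png

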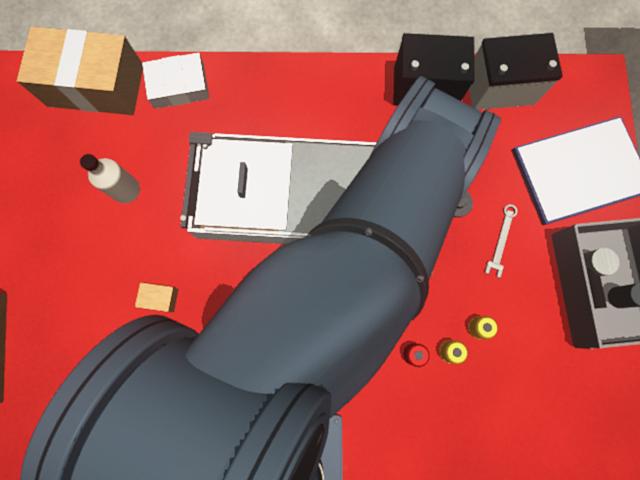

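View pics/side11.png

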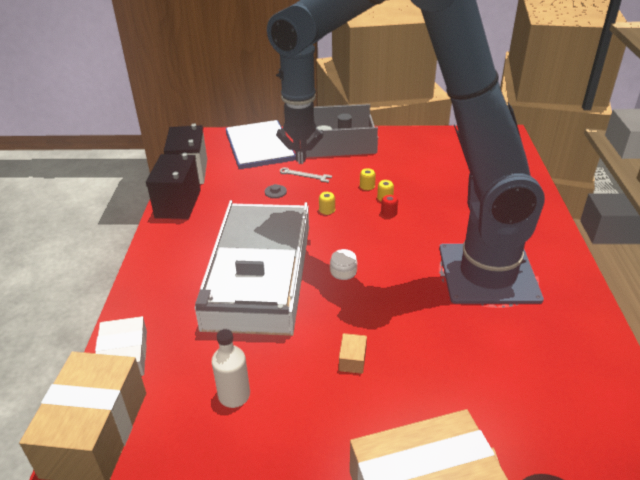

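View pics/side11c.png

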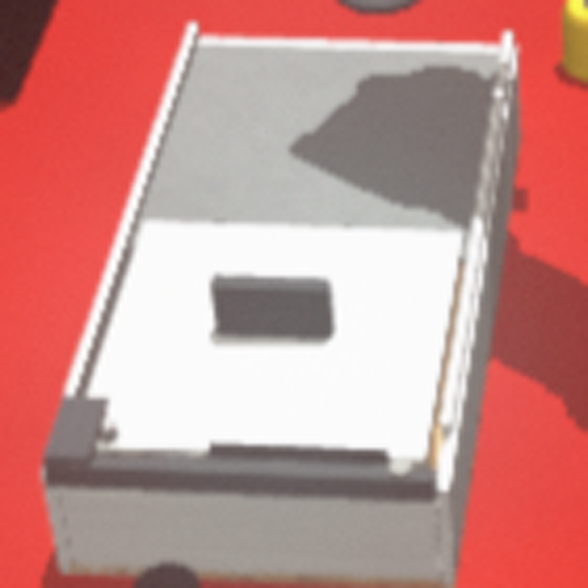

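```bash
python3 -c "
from cell import manip; print(manip.hand_in())"
```

```text
the job is handed in; nothing more can be done
None
```

The white filter stands upright in the open half of the case, and the door is shut against the buffer and stays shut by itself. I handed the job in at about 21 s of the 64 s.

- **Filter:** I set it down rather than dropped it, with about 9 N of contact at release. A wrist picture taken after release, before the door was moved, showed it upright and clear of the bearing.
- **Door:** I pushed the fin along the track. The catch met it and the push peaked at about 12 N, then dropped as it went over centre.
- **Door check:** I backed off and the door stayed put. A second push with up to 10 N found it resting about 1 mm before the solid stop, which matches the expected 0.007 reading. The buffer joint itself can't be read, so this is inferred from position and force.
- **Other objects:** In the last top and side pictures, the carton, tin, bottle, wrench, sprocket and the other filters all look unmoved and upright. The closed door now hides the filter and bearing.

No check failed. The highest contact force I read was about 12 N, though I only have readings at the end of each move.

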